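# Gauge and stack a column of pantry tins

## Task

Flip the brass stop fully down, set the green tin flat on the board with its end flush against the fence and its long side flush against the stop, let go, then flip the stop fully back up without shifting the tin. Only then stack all the white tins that are there squarely on the green one, in any order. Once the green tin is set, also lay the straightedge flat on the board, flush along its open long side (away from the stop), leaving the jars and utensils alone.

Things in the scene. Friction and masses are not known exactly. Their poses are not given: they have to be found in the camera images.
- gauge: Fixed wooden board 8 mm thick (x -150..55, y -125..90 mm) with a dark fence: face at x = 0 facing -x, 24 thick, top at z 38, y -115..80, notched at y -1..24 for the stop. Origin at counter level, where fence face and stop face meet; x points from the robot into the fence. The lowered stop's gauging face is y = 0, facing -y. Gauged green tin: long side along x, centre x -50, y -27, underside z 8.
- stop (a joint): Hinge of the brass flip stop, rad: 0 = down in front of the fence, gauging; 1.8 = fully up, tipped back over the fence (starts up, 1.5 to 1.8). Axis along the board's y. Friction about 0.04 N m: it stays where left. When down, the leaf fills board x -28..18, y 0..22, z 10..36 mm.
- stop_grip (a point): Middle of the stop's handle: a round brass rod 12 mm thick with red end, along the board's y, free from y 19 to 79 mm (this point y 50), 48 mm from the hinge axis. At joint 0 it is at board x -22, z 64 mm; at 1.8 at x 53, z 55 mm, swinging over the top. Pinch it across from above; it can turn between the pads. 12 x 14 mm arm joins it to the leaf.
- stop_hinge (a point): Point on the stop's hinge axis at the same board y (50 mm) as stop_grip; board x 12, z 30 mm.
- base_tin: Closed green tin, 100 (x) x 54 (y) x 38 (z) mm, about 0.6 kg, origin at the centre of its underside; stands flat on the counter. Either end may go forward.
- tin1: Closed white tin with brass lid, 100 (x) x 54 (y) x 38 (z) mm, about 0.35 kg, origin at the centre of its underside; flat lid and base, smooth sides. Two to four of the white tins are present; None if absent.
- tin2: Closed white tin with brass lid, 100 (x) x 54 (y) x 38 (z) mm, about 0.35 kg, origin at the centre of its underside; flat lid and base, smooth sides. Two to four of the white tins are present; None if absent.
- tin3: Closed white tin with brass lid, 100 (x) x 54 (y) x 38 (z) mm, about 0.35 kg, origin at the centre of its underside; flat lid and base, smooth sides. Two to four of the white tins are present; None if absent.
- tin4: Closed white tin with brass lid, 100 (x) x 54 (y) x 38 (z) mm, about 0.35 kg, origin at the centre of its underside; flat lid and base, smooth sides. Two to four of the white tins are present; None if absent.
- edge: Straightedge: wooden bar with steel long sides, 140 (x) x 56 (y) x 14 (z) mm, about 0.3 kg, origin at the centre of its underside. On its top centre stands a square black grip 22 x 22 mm, from 14 to 46 mm above the underside. Either long side may be used.
- jar_left: Bystander: white jar with brass lid, 84 mm across, 95 mm high, far left; origin at its underside. Leave alone.
- jar_right: Bystander: white jar with brass lid, 84 mm across, 95 mm high, far right; origin at its underside. Leave alone.
- pot_left: Bystander: small white jar with brass lid, 56 mm across, 65 mm high, between robot and board, left; origin at its underside. Leave alone.
- pot_right: Bystander: small white jar with brass lid, 56 mm across, 65 mm high, between robot and board, right; origin at its underside. Leave alone.
- spoon: Bystander: brass spoon 190 mm long lying at the far left; origin at its underside. Leave alone.
- spatula: Bystander: spatula 200 mm long with wooden handle lying at the far right; origin at its underside. Leave alone.
Mind the look-alikes: they are no part of the job. What is shaped like the edge but purple is not meant.

How it is judged:
On the way, in this order (a step that is already met when the one before it is completed fails the run):
1. the stop is flipped down (value of joint stop below 0.12 rad), for 0.2 s.
2. the green tin is set in the corner of fence and lowered stop, flush with both, and let go (value of joint stop below 0.12 rad and x of base_tin in the frame of gauge between -0.054 and -0.047 m and y of base_tin in the frame of gauge between -0.031 and -0.023 m and z of base_tin in the frame of gauge between 0.004 and 0.012 m and angle between the x axis of base_tin and the x axis of gauge, either way round below 0.05 rad and angle between base_tin's own z axis and vertical below 0.06 rad and contact force between the fingers and base_tin below 0.1 N and linear speed of base_tin below 0.02 m/s), for 0.3 s.
3. the stop is flipped up again, the green tin still in its place (value of joint stop above 1.4 rad and x of base_tin in the frame of gauge between -0.056 and -0.047 m and y of base_tin in the frame of gauge between -0.033 and -0.021 m and z of base_tin in the frame of gauge between 0.004 and 0.012 m and angle between the x axis of base_tin and the x axis of gauge, either way round below 0.07 rad and angle between base_tin's own z axis and vertical below 0.06 rad), for 0.2 s.
At the end, for the whole second after the job is handed in: Stop above 1.4 rad. Green tin flat, within 6 mm, 0.07 rad of its gauged place (4 mm, 0.05 rad when set). White tins level on the column, within 9 mm, 0.10 rad of the green one. Straightedge flat on the board, within 3.5 mm, 0.05 rad of the open side, middles within 60 mm lengthwise (all of step 3 and horizontal distance between each of tin1, tin2, tin3, tin4 and base_tin below 0.009 m and angle between the x axis of each of tin1, tin2, tin3, tin4 and the x axis of base_tin, either way round below 0.1 rad and angle between each of tin1, tin2, tin3, tin4, edge's own z axis and vertical below 0.06 rad and linear speed of each of tin1, tin2, tin3, tin4, edge, base_tin below 0.02 m/s and (y of edge in the frame of base_tin between -0.0585 and -0.052 m or y of edge in the frame of base_tin between 0.052 and 0.0585 m) and y of edge in the frame of gauge below -0.06 m and x of edge in the frame of base_tin between -0.06 and 0.06 m and angle between the x axis of edge and the x axis of base_tin, either way round below 0.05 rad and z of edge in the frame of gauge between 0.004 and 0.012 m); the robot touches nothing.
It fails at once if a white tin is put on the green tin while the stop is down (value of joint stop below 0.6 rad and ((horizontal distance between tin1 and base_tin below 0.03 m and contact force between tin1 and base_tin above 0.2 N) or (horizontal distance between tin2 and base_tin below 0.03 m and contact force between tin2 and base_tin above 0.2 N) or (horizontal distance between tin3 and base_tin below 0.03 m and contact force between tin3 and base_tin above 0.2 N) or (horizontal distance between tin4 and base_tin below 0.03 m and contact force between tin4 and base_tin above 0.2 N))).
It fails at once if a jar is tipped over or a jar or utensil is pushed more than 60 mm away (distance of any of jar_left, jar_right, pot_left, pot_right, spoon, spatula from where it was at the start of the episode above 0.06 m or angle between any of jar_left, jar_right, pot_left, pot_right's own z axis and vertical above 0.6 rad).
Of tin1, tin2, tin3, tin4 only 2 to 4 are there at a start; the rules pass over those that are not, and their reading is None.
At some moment in a run one of edge may be knocked a few centimetres aside while the robot is not near it.
It also fails if it takes over 210 s, if anything falls off the work surface, if the arm or the gripper's body presses on something with over 40 N, if the wrist force passes 120 N, or if a joint passes its speed limit or range.

## Robot

A 6-joint arm with a two-finger parallel gripper is mounted at the origin on the work surface. World frame = base frame: x ahead of the robot, y to its left, z up, the work surface at z = 0. Lengths are in m, angles in rad, forces in N, time in s.
With the tool pointing down it reaches from about 0.275 to 0.825 m from the base axis. Payload 5.2 kg.
Tool frame: the origin (TCP) lies at the very end of the fingers, on their centre line; the grasp point (between the pads) lies env.grasp_offset behind it (env.grasp_offset is the distance from the TCP to the grasp point, in m); y points along the fingers, x is the direction in which the jaws open and shut, and the axes are right-handed (so a half turn about y gives the same grasp; the last joint's range is limited). The gripper opens to 93 mm and grips with 3 to 60 N. Pads are 15 mm wide; open, the fingers measure 128 mm over their backs; the gripper's body (75 mm by 188 mm) begins 65 mm behind the grasp point.
Start: joints at [-1.531, 0.259, 1.535, -0, 1.348, -0.203], TCP at [0.132, -0.534, 0.219] pointing down, gripper open.
Joint ranges: [-3.14, 3.14], [-0.91, 2.08], [0.19, 2.58], [-1.22, 4.36], [0.22, 2.71], [-3.12, 3.12]. Speed limits (rad/s): [2.57, 2.57, 3.14, 3.14, 3.14, 3.14].

## Interface

Orientations are given as [roll, pitch, yaw] about the fixed x, y, z axes, in that order (R = Rz(yaw) Ry(pitch) Rx(roll)).
In Python, from station import env, kinematics, get_image, job_done gives the robot as it stands. Calls block until the motion is done:
- env.move_to(position, orientation): joint-space move of the TCP to a pose.
- env.move_l(position, rot=None, rate=0.15, contact_N=None): straight line of the TCP; rot=None keeps the orientation; rate is the mean speed in m/s. With contact_N (N) it stops when the force on the tool has changed by that much, and returns True; else False.
- env.goto_joints(angles): joint-space move.
- env.gripper_to(opening): finger opening in m; the grip force is fixed at half the most; returns when the fingers have stopped.
- env.dwell(seconds).
- kinematics.solve_ik(position, orientation): joint angles nearest the present ones, or None.
- get_image(name): name is "scene" or "top"; returns a dict with "img" (420x560x3 uint8, red, green, blue), "range_z" (420x560 float32, m along the optical axis (not along the pixel's ray), 0 where there is no reading), "K" (3x3 intrinsics, pixels), "D" ([k1, k2, p1, p2, k3] as OpenCV has them; the pictures are not rectified), "R" (3x3) and "t" (3): a world point X has camera coordinates R X + t. Camera axes: x right, y down, z forward; pixel columns grow to the right and rows downward; lengths in m; the calibration is good to about 2 mm. A picture is of the moment at which its call begins.
A pose or a line that the arm cannot do raises env.PlanningError and nothing moves.
- job_done(): hands the job in, once; it reports no verdict.
Readings, each from a call of its own:
- env.current_time_s(): time.
- env.current_q(): joint angles.
- env.current_dq(): joint speeds.
- env.current_tau(): joint torques, N m.
- env.current_position(): TCP position.
- env.current_orientation(): TCP orientation.
- env.current_force(): force on the tool from outside, world axes, zero at the start.
- env.current_moment(): the same for the moment, N m.
- env.current_grip_width(): finger opening in m.
Only numpy, scipy, OpenCV 4.12 (cv2) and the standard library are available. Lean on these libraries where they do the work, as an engineer would, in place of code of your own. Each camera call takes 0.05 s, during which the arm holds its last target. There are 200 camera calls.

## Working session

There is one attempt and no reset: what is moved stays moved. The work goes in short steps, each a Python script; the robot and the scene stay as the last script left them, time stands still between calls to the robot, and variables do not carry over. Pictures are saved under pics/ and viewed, about 12 in all and at most 16, crops included, and the job is handed in when it is done.

```bash
ls; mkdir -p pics; python3 - <<'E'
from station import env, kinematics, get_image
import cv2,numpy as np
for n in ("scene","top"):
    d=get_image(n); cv2.imwrite(f"pics/{n}0.png",cv2.cvtColor(d["img"],cv2.COLOR_RGB2BGR))
    np.savez(f"{n}0.npz",**{k:d[k] for k in d})
    print(n,d["K"].tolist(),d["D"],d["R"].round(3).tolist(),d["t"], -d["R"].T@d["t"])
print(env.grasp_offset,env.current_orientation(),env.current_time_s())
E
```

```text
pics
scene [[400.4512893158, 0.0, 284.0637073064395], [0.0, 400.4512893158, 204.8991252005588], [0.0, 0.0, 1.0]] [0.00085564 0.         0.         0.         0.        ] [[0.011, 1.0, 0.017], [0.652, 0.006, -0.758], [-0.758, 0.019, -0.652]] [-0.01470934 -0.24830236  1.68153387] [ 1.43683683 -0.0155444   0.90812163]
top [[510.31633265594496, 0.0, 279.5725639377969], [0.0, 510.31633265594496, 214.3280981001804], [0.0, 0.0, 1.0]] [-0.07944913  0.          0.          0.          0.        ] [[-0.008, -1.0, 0.008], [-0.991, 0.007, -0.135], [0.135, -0.009, -0.991]] [-0.01748539  0.44040355  1.53124964] [ 0.2298193  -0.00673725  1.5767448 ]
0.0188 [-1.57044859  0.00159322 -1.32797894] 0.1
```

View pics/scene0.png

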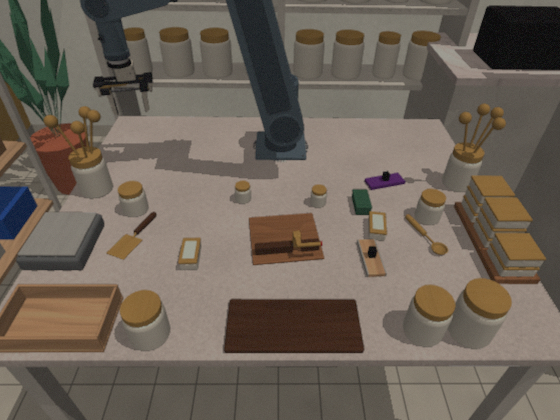

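View pics/top0.png

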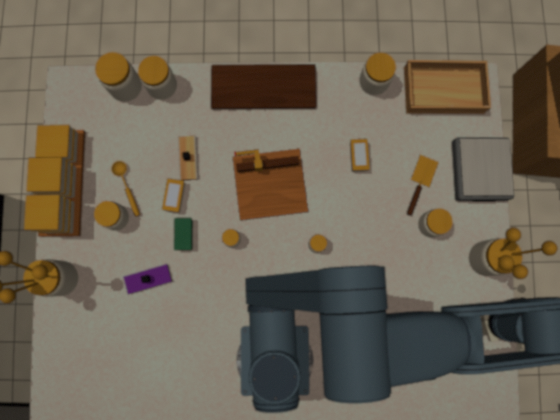

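Top view: the green tin is at (183,234), white tins at (173,195) and (360,155), and the wooden edge at (188,158). The purple look-alike is at (148,279), the gauge at (270,183), and the stop is up near (255,158). Next is an enlarged crop to confirm these.

```bash
python3 - <<'E'
import cv2,numpy as np
a=cv2.imread("pics/top0.png");s=cv2.imread("pics/scene0.png")
c1=cv2.resize(a[125:300,100:385],None,fx=2.8,fy=2.8,interpolation=cv2.INTER_CUBIC)[:,:800]
cv2.imwrite("pics/c1.png",c1)
c2=cv2.resize(s[165:290,160:430],None,fx=2.95,fy=2.95,interpolation=cv2.INTER_CUBIC)
cv2.imwrite("pics/c2.png",c2)
E
```

```text
(no output)
```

View pics/c1.png

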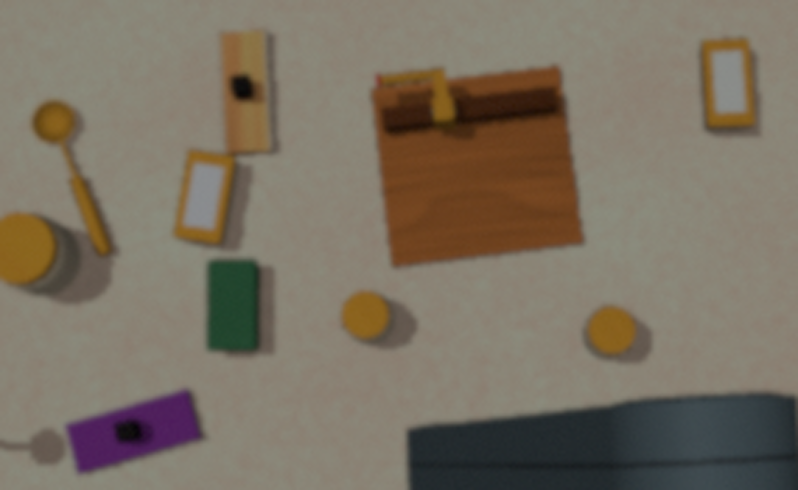

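View pics/c2.png

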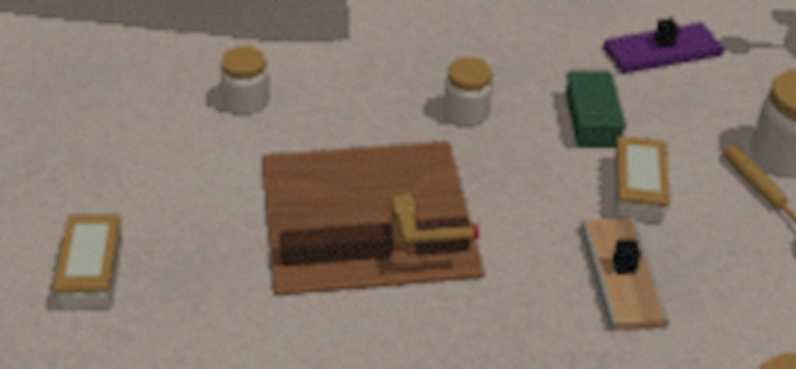

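Confirmed: green tin in crop 1 at (233,305), white tins at (205,197) and (728,83) so there are only two, wooden edge with black grip at (248,90). The purple bar at (135,430) is the look-alike. The stop handle's red end is at (380,80). Next I measure.

```bash
cat > vis.py <<'E'
import numpy as np,cv2
def rays(d,uv):
    n=cv2.undistortPoints(np.asarray(uv,np.float64).reshape(-1,1,2),d["K"],d["D"]).reshape(-1,2)
    c=np.c_[n,np.ones(len(n))]
    return -d["R"].T@d["t"], c, c@d["R"]
def plane(d,uv,z):
    o,c,r=rays(d,uv); return o+r*((z-o[2])/r[:,2])[:,None]
def depthpts(d,uv):
    o,c,r=rays(d,uv); uv=np.asarray(uv).astype(int)
    return o+r*d["range_z"][uv[:,1],uv[:,0]][:,None]
def proj(d,X):
    return cv2.projectPoints(np.atleast_2d(X).astype(float),cv2.Rodrigues(d["R"])[0],d["t"],d["K"],d["D"])[0].reshape(-1,2)
def hsvmask(d,lo,hi): return cv2.inRange(cv2.cvtColor(d["img"],cv2.COLOR_RGB2HSV),np.array(lo),np.array(hi))
def uvs(m): 
    v,u=np.nonzero(m); return np.c_[u,v].astype(float)
def rect(P):
    (c,(w,h),a)=cv2.minAreaRect((P[:,:2]*1000).astype(np.float32))
    if w<h: w,h,a=h,w,a+90
    a=(a+90)%180-90
    return np.round([c[0],c[1],w,h,a],1)
E
python3 - <<'E'
from vis import *
for n in("top","scene"):
    d=dict(np.load(n+"0.npz")); hsv=cv2.cvtColor(d["img"],cv2.COLOR_RGB2HSV)
    print(n)
    pts={"green":(183,234),"lid":(173,183),"label":(173,195),"edge":(188,145),"board":(270,195),"fence":(285,162),"handle":(250,152),"table":(330,200),"pot":(231,238),"grip":(187,156)} if n=="top" else {"green":(361,199),"label":(377,223),"lid":(377,234),"side":(374,237),"edge":(372,265),"board":(270,225),"fence":(265,247),"red":(321,243),"handle":(312,244),"table":(210,200),"jarlid":(240,187)}
    for k,(u,v) in pts.items(): print(k,hsv[v,u],depthpts(d,[(u,v)]).round(4)[0])
    Z=depthpts(d,uvs(np.ones(d["range_z"].shape))).reshape(420,560,3)
    print("table z noise",np.std(Z[195:205,310:340,2] if n=="top" else Z[195:205,200:215,2]))
    # height-mask components
    m=((Z[...,2]>.005)&(Z[...,0]>.2)&(Z[...,0]<1)&(abs(Z[...,1])<.45)&(d["range_z"]>0)).astype(np.uint8)
    nn,l,s,c=cv2.connectedComponentsWithStats(m)
    for i in range(1,nn):
        if s[i,4]>40:
            P=Z[l==i]; print(c[i].round(),s[i,4],"zmax",np.percentile(P[:,2],95).round(4),rect(P[P[:,2]>np.percentile(P[:,2],95)-.008]),rect(P))
E
```

```text
top
green [ 70 126  69] [0.3808 0.2724 0.0394]
lid [ 16  87 138] [0.5382 0.306  0.0398]
label [ 98   7 142] [0.5018 0.3064 0.0342]
edge [ 20 127 139] [0.6643 0.266  0.0176]
board [ 13 188 106] [0.5051 0.0086 0.0032]
fence [ 11 192  53] [ 0.6024 -0.0386  0.0373]
handle [ 18 191 120] [0.6283 0.0683 0.0622]
table [ 32  28 139] [ 0.489  -0.1797 -0.0023]
pot [ 19 203 138] [0.3655 0.1245 0.0649]
grip [ 0 51 15] [0.62   0.2625 0.0513]
table z noise 0.15701242406960764
[377.  74.] 1192 zmax 0.1246 [ 879.  -330.    91.4   89.1  -84.5] [ 879.3 -344.1  131.3  102.8  -86.3]
[149.  78.] 1792 zmax 0.1474 [ 8.666e+02  4.394e+02  8.210e+01  2.040e+01 -4.000e-01] [874.  378.9 141.3 115.4  89.6]
[408.  87.] 398 zmax 0.0633 [ 849.  -439.3  162.5   21.2   -0. ] [ 848.4 -434.1  163.8   31.7   -0. ]
[263.  86.] 4744 zmax 0.0258 [858.5  28.9 339.1 149.   89.8] [861.5  29.  348.5 165.4  88.8]
[181. 174.] 1385 zmax 0.0424 [546.2 299.4 190.6  53.2 -10.1] [574.7 286.1 253.5  96.6 -14.5]
[359. 155.] 619 zmax 0.0432 [ 625.7 -271.5  100.3   54.4    1.1] [ 632.3 -275.8  115.6   67.    -1.6]
[269. 182.] 3590 zmax 0
[... 1729 characters left out ...]
88.4 366.9  97.3  -3. ]
[147. 220.] 129 zmax 0.022 [ 481.9 -435.4   94.6   17.4  -24.5] [ 482.3 -435.5   95.4   17.4  -24.5]
[285. 238.] 3164 zmax 0.0657 [605.1  75.5  79.2  63.9 -83.8] [541.   12.2 218.2 210.  -83.5]
[414. 222.] 126 zmax 0.0223 [482.5 438.1  83.2  23.   24.5] [483.3 439.3  85.5  24.5  24.5]
[190. 253.] 640 zmax 0.0416 [ 627.6 -269.9  103.3   54.     2.1] [ 613.7 -275.6  131.6   68.     1.5]
[441. 315.] 3613 zmax 0.1486 [872.5 439.   81.9  22.   -0. ] [822.9 377.9 195.5 143.3   2.6]
[135. 319.] 3208 zmax 0.1224 [ 881.1 -330.2   91.8   90.2   44. ] [ 850.7 -364.8  169.8  162.1   89.9]
[293. 326.] 7188 zmax 0.0234 [861.8  29.5 339.7 149.4 -89.8] [862.5  28.9 341.5 150.7 -89.8]
```

```bash
python3 - <<'E'
from vis import *
res=[]
D={n:dict(np.load(n+"0.npz")) for n in("top","scene")}
for n,d in D.items():
    s=150 if n=="top" else 110
    m=hsvmask(d,(0,s,25),(15,255,140)); 
    roi=np.zeros_like(m); 
    if n=="top": roi[145:225,225:312]=1
    else: roi[205:268,240:328]=1
    m*=roi; m=cv2.morphologyEx(m,cv2.MORPH_OPEN,np.ones((5,5)));m=cv2.morphologyEx(m,cv2.MORPH_CLOSE,np.ones((15,15)))
    k,l,st,c=cv2.connectedComponentsWithStats(m); i=1+np.argmax(st[1:,4]); m=(l==i).astype(np.uint8)
    cv2.imwrite(f"pics/bm_{n}.png",m*255)
    cnt=max(cv2.findContours(m,0,cv2.CHAIN_APPROX_NONE)[0],key=len).reshape(-1,2)
    P=plane(d,cnt,.008); print(n,rect(P))
    b=cv2.boxPoints(cv2.minAreaRect((P[:,:2]*1000).astype(np.float32)));print(b.round(1).tolist())
# red end / handle
r={}
for n,d in D.items():
    m=hsvmask(d,(0,130,90),(8,255,255))|hsvmask(d,(172,130,90),(180,255,255))
    roi=np.zeros_like(m)
    if n=="top": roi[140:175,225:250]=1
    else: roi[230:255,308:335]=1
    u=uvs(m*roi); r[n]=u.mean(0); print(n,len(u),r[n])
o1,_,a=rays(D["top"],[r["top"]]);o2,_,b=rays(D["scene"],[r["scene"]])
A=np.c_[a[0],-b[0]];x=np.linalg.lstsq(A,o2-o1,rcond=None)[0]
print("red",o1+a[0]*x[0],o2+b[0]*x[1])
E
```

```text
top [542.5   9.3 208.1 201.9 -83.3]
[[430.0, 100.80000305175781], [454.3999938964844, -105.9000015258789], [654.9000244140625, -82.19999694824219], [630.5, 124.4000015258789]]
scene [545.    9.5 210.7 204.2 -83.5]
[[431.6000061035156, 102.5999984741211], [455.6000061035156, -106.69999694824219], [658.4000244140625, -83.5], [634.4000244140625, 125.80000305175781]]
top 1 [235. 154.]
scene 4 [321.  243.5]
red [0.62289068 0.1141936  0.059986  ] [0.62295727 0.11528252 0.06009008]
```

```bash
cat > rob.py <<'E'
from station import env, kinematics, get_image, job_done
from vis import *
YAW=0.1155; O=np.array([.5889,.0323,0])
def B(x,y,z):
    c,s=np.cos(YAW),np.sin(YAW); return O+np.array([c*x-s*y,s*x+c*y,z])/1000
def toB(p):
    c,s=np.cos(YAW),np.sin(YAW); d=(np.array(p)-O)*1000; return np.array([c*d[0]+s*d[1],-s*d[0]+c*d[1],d[2]])
def down(yaw): return [-np.pi/2,0,yaw]
def best_yaw(p,yaw):
    "of the two equivalent jaw yaws take the one nearest present joints"
    q0=env.current_q(); c=[]
    for y in (yaw,yaw+np.pi,yaw-np.pi):
        q=kinematics.solve_ik(p,down(y))
        if q is not None: c.append((abs(np.array(q)-q0).max(),y))
    return min(c)[1]
def go(p,yaw):
    y=best_yaw(p,yaw); env.move_to(p,down(y)); return y
def handle(th): return 12+48*np.cos(2.356-th),30+48*np.sin(2.356-th)
def st(tag=""): print(tag,"t%.1f"%env.current_time_s(),"B",toB(env.current_position()).round(1),"F",np.round(env.current_force(),1),"w%.4f"%env.current_grip_width())
G=env.grasp_offset*1000
def snap(n,f):
    d=get_image(n); cv2.imwrite(f"pics/{f}.png",cv2.cvtColor(d["img"],cv2.COLOR_RGB2BGR)); return d
def arc(a,b,k=9):
    for th in np.linspace(a,b,k)[1:]:
        x,z=handle(th); env.move_l(B(x,50,z-G),rate=.06)
E
python3 - <<'E'
from rob import *
x,z=handle(1.6)
go(B(x,50,200),YAW); st("above")
env.gripper_to(.045)
env.move_l(B(x,50,z-G)); st("at"); env.gripper_to(0.0); st("closed")
w=env.current_grip_width()
arc(1.6,-.03); st("down")
env.gripper_to(.035); env.move_l(B(-22,50,200)); st("up")
snap("top","t1");d=snap("scene","s1")
i=cv2.cvtColor(d["img"],cv2.COLOR_RGB2BGR)[165:290,160:430]
cv2.imwrite("pics/s1c.png",cv2.resize(i,None,fx=2.95,fy=2.95))
E
```

```text
above t2.9 B [ 47.   48.9 200. ] F [ 0.6 -0.4  0.2] w0.0929
at t5.0 B [47.8 49.9 45.2] F [-0.7 -0.   0.1] w0.0448
closed t5.7 B [45.9 50.1 43.6] F [-2.3 -0.1 -2.6] w0.0109
down t8.2 B [-23.9  50.   44.5] F [-2.7  0.6  6.7] w0.0110
up t10.0 B [-22.7  50.1 199. ] F [ 0.4 -0.4 -0.3] w0.0351
```

View pics/s1c.png

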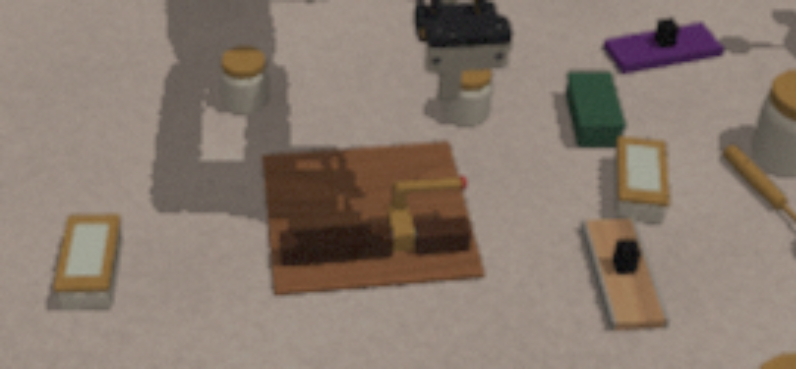

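Stop is down: the handle is at (430,185) in the crop, over the board. Next is the green tin.

```bash
cat >> rob.py <<'E'
def top_rect(d,mask,zlo,zhi):
    u=uvs(mask&(d["range_z"]>0)); P=depthpts(d,u); P=P[(P[:,2]>zlo)&(P[:,2]<zhi)]; return rect(P)
def tins(d,kind):
    "rects of top faces: connected blobs of given colour whose size fits 100x54"
    m=hsvmask(d,(60,50,30),(85,255,255)) if kind=="green" else None
    return top_rect(d,m,.03,.05)
E
python3 - <<'E'
from rob import *
d0=[dict(np.load(n+"0.npz")) for n in("top","scene")]
for d in d0:
    m=hsvmask(d,(60,50,30),(85,255,255)); k,l,s,c=cv2.connectedComponentsWithStats(m); i=1+np.argmax([s[j,4] if abs(depthpts(d,[c[j].round()])[0][0]-.38)<.06 else 0 for j in range(1,k)])
    print(c[i],s[i],top_rect(d,(l==i),.026,.05))
E
```

```text
[182.99036609 233.71868979] [175 218  17  32 519] [382.4 273.6  94.9  49.2   0.8]
[361.0802139  201.53743316] [352 190  19  25 374] [ 3.906e+02  2.743e+02  9.840e+01  4.880e+01 -2.000e-01]
```

```bash
python3 - <<'E'
from rob import *
C=np.array([.383,.275,0]); g=C+[-.010,0,0]   # grasp 10 mm behind centre
y=go(g+[0,0,.16],np.pi/2); print("yaw",y)
env.gripper_to(.078); env.move_l(g+[0,0,.008]); st("at"); env.gripper_to(0); st("grip")
env.move_l(g+[0,0,.14]); st("lift")
y=go(B(-68,-40,150),YAW+np.pi/2); st("over"); print(y)
env.move_l(B(-68,-36,30)); st("low")
print(env.move_l(B(-68,-36,10),rate=.03,contact_N=4)); st("touch")
snap("top","t2");d=snap("scene","s2")
i=cv2.cvtColor(d["img"],cv2.COLOR_RGB2BGR)[165:290,200:370]
cv2.imwrite("pics/s2c.png",cv2.resize(i,None,fx=4.5,fy=4.5))
E
```

```text
yaw 1.5707963267948966
at t13.2 B [-185.9  266.2    8.6] F [0.7 0.6 0.5] w0.0778
grip t13.7 B [-186.   266.4    8.4] F [-1.2  3.4  3.2] w0.0540
lift t14.7 B [-187.7  265.5  138.7] F [-0.  -0.3 -8.8] w0.0539
over t16.0 B [-68.6 -38.8 149.4] F [ 0.5  0.5 -8.6] w0.0534
1.6862963267948965
low t16.9 B [-67.1 -36.   30.8] F [ 1.2  0.5 -7.8] w0.0539
True
touch t17.4 B [-67.7 -36.2  16.1] F [ 0.6 -0.2  2.7] w0.0538
```

View pics/s2c.png

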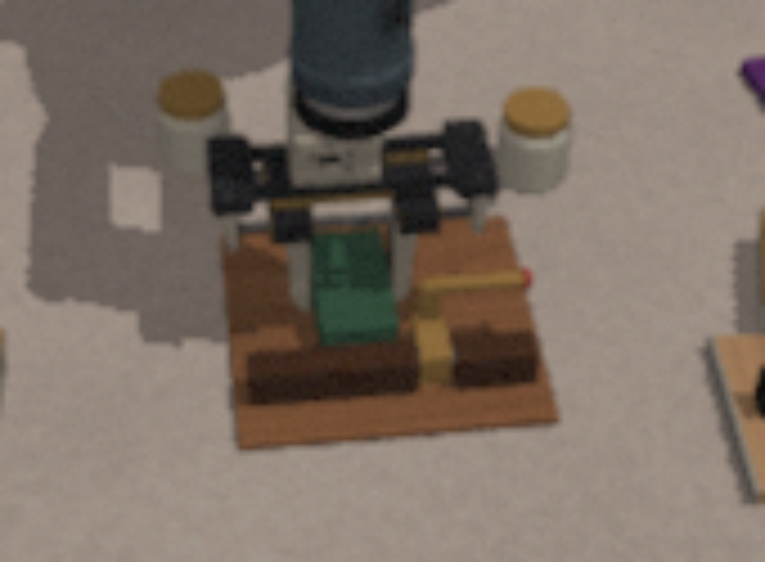

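The tin is held on the board, its end at (355,330) just short of the fence and a few mm left of the stop at (435,345). Next I slide it into contact.

```bash
python3 - <<'E'
from rob import *
p=toB(env.current_position()); z=p[2]+.6
def slide(x,y,N,r=.02):
    h=env.move_l(B(x,y,z),rate=r,contact_N=N); st(f"{h}"); return toB(env.current_position())
env.move_l(B(p[0],p[1],z),rate=.02); st("raise")
p=slide(p[0],p[1]+18,4)
p=slide(p[0],p[1]-.7,99)
p=slide(p[0]+20,p[1],6)
p=slide(p[0]-.3,p[1],99)
p=slide(p[0],p[1]+5,4)
np.save("set.npy",p)
env.move_l(B(p[0],p[1],z-1.5),rate=.02,contact_N=4); st("press")
snap("top","t3")
E
```

```text
raise t17.8 B [-68.2 -36.1  16.3] F [-0.  -1.4 -2.7] w0.0539
True t18.4 B [-68.3 -25.3  16.1] F [-0.  -1.2  1.2] w0.0538
False t18.7 B [-68.8 -25.5  16.4] F [-0.1  0.6 -2.9] w0.0540
True t19.2 B [-62.6 -25.6  16.1] F [-1.2  0.3  4.7] w0.0539
False t19.5 B [-62.8 -25.7  16.5] F [ 0.9 -0.8 -4.3] w0.0537
True t19.7 B [-62.9 -25.1  16.2] F [-0.9 -1.5  0.8] w0.0539
press t19.9 B [-63.  -25.1  16.1] F [-3.8 -0.9  7.1] w0.0533
```

The force changes were mostly in Fz, meaning drag on the board, so these contacts are doubtful. I'll repeat with the tin lifted clear.

```bash
python3 - <<'E'
from rob import *
p=toB(env.current_position()); z=p[2]+3
def slide(x,y,N,r=.02):
    h=env.move_l(B(x,y,z),rate=r,contact_N=N); st(f"{h}"); return toB(env.current_position())
env.move_l(B(p[0]-3,p[1]-3,z),rate=.02); st("raise"); p=toB(env.current_position())
p=slide(p[0]+12,p[1],5)
p=slide(p[0]-1,p[1],99)
p=slide(p[0],p[1]+12,4)
E
```

```text
raise t20.4 B [-66.7 -27.9  18.4] F [ 0.1  0.2 -7.4] w0.0537
True t20.8 B [-64.  -27.4  17.4] F [ 0.   0.3 -7.7] w0.0536
False t21.0 B [-65.2 -27.3  18.9] F [-0.3  0.3 -8.2] w0.0537
True t21.4 B [-65.7 -25.   18.1] F [ 1.5 -3.8 -6.3] w0.0539
```

```bash
python3 - <<'E'
from rob import *
p=toB(env.current_position()); z=19
for i in range(14):
    x=-66+i*.7
    env.move_l(B(x,-26,z),rate=.02); env.dwell(.1)
    f=np.mean([env.current_force() for _ in range(1)],0); q=toB(env.current_position()); print(round(x,1),q.round(1),f.round(1))
    if f[0]<-5: break
E
```

```text
-66.0 [-66.6 -25.7  18.5] [-0.9  0.7 -8.1]
-65.3 [-65.4 -25.9  18.9] [ 0.6 -0.3 -7.9]
-64.6 [-64.6 -26.   19. ] [ 0.6  0.6 -6.6]
-63.9 [-63.9 -26.   19. ] [-0.4  0.2 -7.2]
-63.2 [-63.2 -26.   19. ] [-0.3  0.1 -6.7]
-62.5 [-62.8 -25.9  18.9] [-0.9 -0.2 -7. ]
-61.8 [-62.9 -25.9  18.8] [-5.3 -1.7 -5.9]
```

```bash
python3 - <<'E'
from rob import *
def step(x,y,z):
    env.move_l(B(x,y,z),rate=.02); env.dwell(.1); f=env.current_force(); print((x,y,z),toB(env.current_position()).round(1),f.round(1)); return f
for y in (-26,-25.5,-25,-24.5,-24):
    f=step(-63.0,y,18)
    if f[1]<-3: break
for z in (17,16.3,15.6,15):
    f=step(-62.8,y-.2,z)
    if f[2]>0: break
p=toB(env.current_position()); np.save("set.npy",p)
env.gripper_to(.07); env.dwell(.4); st("open")
env.move_l(B(p[0],p[1],150)); st("up")
h=B(-70,-27+120,250)
x,z=handle(0); go(B(x,50,180),YAW)
env.gripper_to(.035)
d=snap("top","t4"); d2=snap("scene","s4"); np.savez("t4.npz",**d);np.savez("s4.npz",**d2)
for d in (d,d2):
    m=hsvmask(d,(60,50,30),(85,255,255)); k,l,s,c=cv2.connectedComponentsWithStats(m); i=1+np.argmax(s[1:,4]*[abs(toB(depthpts(d,[c[j].round()])[0])[1]+27)<40 for j in range(1,k)])
    r=top_rect(d,l==i,.034,.06); print(r,toB([r[0]/1e3,r[1]/1e3,0]),"yawB",r[4]-np.degrees(YAW))
a=cv2.cvtColor(d2["img"],cv2.COLOR_RGB2BGR)[180:275,220:350]; b=cv2.cvtColor(get_image("top")["img"],cv2.COLOR_RGB2BGR)[140:230,220:320]
a=cv2.resize(a,None,fx=3,fy=3,interpolation=cv2.INTER_CUBIC); b=cv2.resize(b,None,fx=3.8,fy=3.16,interpolation=cv2.INTER_CUBIC)
h=min(a.shape[0],b.shape[0]); cv2.imwrite("pics/c4.png",np.hstack([a[:h],b[:h]]))
E
```

```text
(-63.0, -26, 18) [-62.8 -26.   18. ] [-2.1 -0.4 -8.2]
(-63.0, -25.5, 18) [-62.9 -25.5  18. ] [-1.4 -0.2 -8.8]
(-63.0, -25, 18) [-62.9 -25.1  18. ] [-0.4 -1.8 -7.7]
(-63.0, -24.5, 18) [-62.8 -25.   18.1] [-1.3 -5.3 -8.3]
(-62.8, -24.7, 17) [-62.9 -25.   17.1] [-1.  -4.2 -6.6]
(-62.8, -24.7, 16.3) [-62.8 -25.   16.8] [-4.2 -4.  -4.7]
(-62.8, -24.7, 15.6) [-62.8 -25.   16.5] [-4.9 -4.1 -1. ]
(-62.8, -24.7, 15) [-62.8 -24.9  16.1] [-4.6 -4.9  1.6]
open t27.6 B [-62.8 -24.7  15. ] F [-0.2 -0.   0. ] w0.0702
up t28.6 B [-63.4 -24.7 149.1] F [ 0.2  0.1 -0.3] w0.0702
[538.4  -0.7  98.5  47.1   4.9] [-53.96656424 -26.96034021   0.        ] yawB -1.7176625337610085
[543.7  -0.9  97.6  49.5   7. ] [-48.72492529 -27.76979753   0.        ] yawB 0.3823374662389911
```

View pics/c4.png

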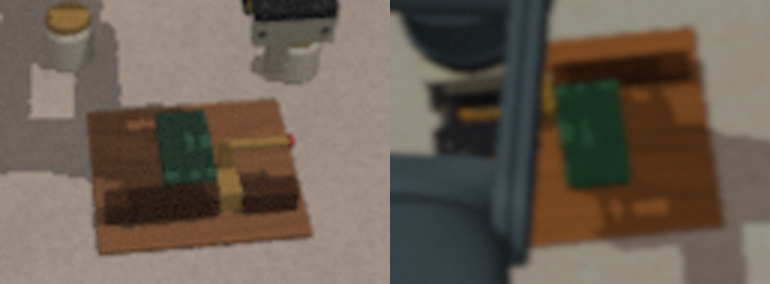

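The green tin is seated: end against the fence at (185,180), side against the stop at (225,185). Now I flip the stop up.

```bash
python3 - <<'E'
from rob import *
x,z=handle(0)
env.move_l(B(x,50,z-G)); st("at"); env.gripper_to(0); st("closed")
arc(0,1.72,10); st("up")
env.gripper_to(.03); x,z=handle(1.72); env.move_l(B(x,50,200)); st("clear")
go(B(-160,230,250),YAW)   # out of view
T=snap("top","t5"); S=snap("scene","s5"); np.savez("t5.npz",**T);np.savez("s5.npz",**S)
for n,d in (("top",T),("scene",S)):
    Z=depthpts(d,uvs(np.ones(d["range_z"].shape))).reshape(420,560,3); W=(Z[...,0]>.3)&(Z[...,0]<.75)&(abs(Z[...,1])<.4)&(d["range_z"]>0)
    def blobs(m,zl,zh,amin,tag):
        m=cv2.morphologyEx((m&W&(Z[...,2]>zl)&(Z[...,2]<zh)).astype(np.uint8),cv2.MORPH_CLOSE,np.ones((3,3)))
        k,l,s,c=cv2.connectedComponentsWithStats(m)
        for i in range(1,k):
            if s[i,4]>amin: r=rect(Z[l==i]); print(n,tag,c[i].round(),s[i,4],r,toB([r[0]/1e3,r[1]/1e3,0]).round(1))
    hsv=cv2.cvtColor(d["img"],cv2.COLOR_RGB2HSV)
    g=(hsv[...,0]>=60)&(hsv[...,0]<=85)&(hsv[...,1]>50)
    blobs(g,.03,.06,80,"green")
    blobs(~g,.03,.05,200,"h30-50")
    blobs((hsv[...,0]>=8)&(hsv[...,0]<=24)&(hsv[...,1]>60)&(hsv[...,2]>110),.007,.024,150,"wood")
    blobs(hsv[...,2]<45,.035,.055,20,"dark grip")
a=cv2.cvtColor(S["img"],cv2.COLOR_RGB2BGR)[165:290,170:430]
cv2.imwrite("pics/c5.png",cv2.resize(a,None,fx=3,fy=3,interpolation=cv2.INTER_CUBIC))
E
```

```text
at t32.1 B [-21.2  49.9  45.9] F [-0.6  0.1  0.7] w0.0350
closed t32.6 B [-24.9  50.2  45.3] F [-8.  -1.7  7.8] w0.0109
up t35.3 B [50.  50.  39.8] F [-5.1 -2.4  0.3] w0.0110
clear t37.1 B [ 50.   50.1 198.9] F [-0.9  0.5  0.2] w0.0303
top green [273. 182.] 483 [409.9 -13.2 357.1  47.9   5.6] [-183.1  -24.6    0. ]
top h30-50 [360. 154.] 551 [ 440.3 -172.   527.2   92.3  -28.2] [-171.2 -185.8    0. ]
top h30-50 [268. 165.] 518 [422.2  -3.8 382.8 194.7   6.7] [-169.7  -16.6    0. ]
top wood [187. 156.] 596 [626.8 269.2 144.1  54.8   3.9] [ 64.9 231.    0. ]
top wood [282. 153.] 186 [442.3 -44.9 412.8 126.6   6.9] [-154.5  -59.8    0. ]
top wood [246. 188.] 560 [408.3  59.3 371.5  82.5   7.8] [-176.3   47.6    0. ]
top wood [297. 194.] 160 [507.4 -77.7  64.3  35.7  73. ] [-93.6 -99.9   0. ]
top wood [279. 210.] 353 [373.4 -48.5 246.3 169.7  18.4] [-223.4  -55.4    0. ]
top dark grip [186. 156.] 30 [623.  267.5  17.7  15.3  -4.9] [ 61.  229.7   0. ]
scene green [281. 229.] 368 [9.648e+02 6.000e+00 9.433e+02 5.730e+01 9.000e-01] [370.4 -69.4   0. ]
scene h30-50 [378. 222.] 383 [ 949.5  170.5 1041.2   66.5  -17.2] [374.1  95.7   0. ]
scene h30-50 [277. 241.] 367 [960.7   8.  945.9 120.1   4.4] [366.5 -67.    0. ]
scene h30-50 [190. 250.] 498 [1010.7 -167.6  901.9   72.1   15.1] [ 396.  -247.2    0. ]
scene wood [285. 226.] 867 [931.7  46.1 994.5 216.1   5.3] [342.1 -25.8   0. ]
scene wood [372. 258.] 472 [1004.9  158.9  927.3   90.5  -16.4] [427.8  77.8   0. ]
scene wood [270. 258.] 256 [1025.5    3.8  816.3  109.6    4.9] [430.4 -78.6   0. ]
scene dark grip [372. 250.] 48 [629.2 266.2  23.3  18.5  21.5] [ 67.  227.7   0. ]
```

View pics/c5.png

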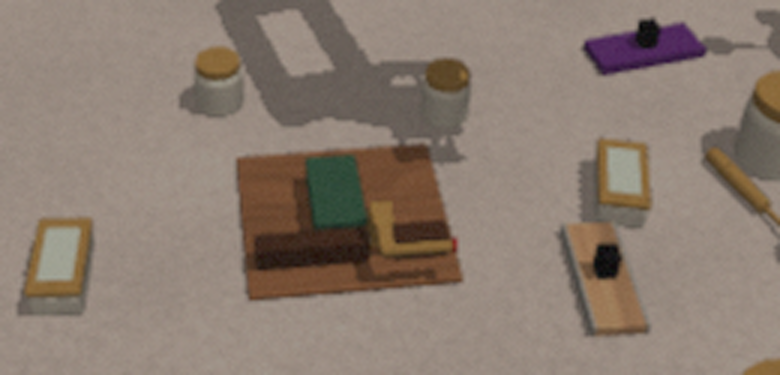

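The stop is up (handle at (420,245), tipped behind the fence) and the green tin is still in the corner. The rects are skewed by depth dropouts, so I'll redo them on valid pixels only.

```bash
cat >> rob.py <<'E'
def measure(d,n):
    Z=depthpts(d,uvs(np.ones(d["range_z"].shape))).reshape(420,560,3); W=(Z[...,0]>.3)&(Z[...,0]<.75)&(abs(Z[...,1])<.4)&(d["range_z"]>0)
    hsv=cv2.cvtColor(d["img"],cv2.COLOR_RGB2HSV); H,S,V=hsv[...,0],hsv[...,1],hsv[...,2]
    def blobs(m,zl,zh,amin,tag):
        ok=m&W&(Z[...,2]>zl)&(Z[...,2]<zh)
        k,l,s,c=cv2.connectedComponentsWithStats(cv2.morphologyEx(ok.astype(np.uint8),cv2.MORPH_CLOSE,np.ones((3,3))))
        for i in range(1,k):
            if s[i,4]>amin: r=rect(Z[(l==i)&ok]); print(n,tag,c[i].round(),s[i,4],r,"B",toB([r[0]/1e3,r[1]/1e3,0])[:2].round(1),round(r[4]-np.degrees(YAW),1))
    g=(H>=60)&(H<=85)&(S>50)
    blobs(g,.03,.06,80,"green"); blobs(~g,.028,.054,200,"white?")
    blobs(~g,.008,.024,300,"wood?"); blobs(V<45,.035,.06,20,"grip")
E
python3 - <<'E'
from rob import *
for n in("t5","s5"): measure(dict(np.load(n+".npz")),n)
E
```

```text
t5 green [273. 182.] 483 [538.4  -0.6  99.   47.8   5.7] B [-54.  -26.9] -0.9
t5 white? [360. 154.] 551 [ 626.7 -270.9  100.7   55.9    1.5] B [   2.6 -305.5] -5.1
t5 white? [267. 165.] 531 [550.6  11.2 194.7 124.2 -83.3] B [-40.5 -16.5] -89.9
t5 wood? [187. 157.] 686 [626.3 269.6 144.1  61.2   5.2] B [ 64.5 231.4] -1.4
t5 wood? [270. 188.] 3033 [540.1   8.3 221.3 209.1 -84.7] B [-51.2 -18.2] -91.3
t5 grip [186. 156.] 30 [623.  266.7  17.7  13.6  -4.9] B [ 60.9 228.9] -11.5
s5 green [281. 229.] 368 [543.8  -0.7  96.9  49.    7.3] B [-48.6 -27.6] 0.7
s5 white? [378. 222.] 384 [502.5 309.6 105.3  54.5  -7.6] B [-53.9 285.4] -14.2
s5 white? [277. 242.] 391 [558.5 -22.9 139.2 120.1   4.4] B [-36.6 -51.3] -2.2
s5 white? [190. 250.] 505 [ 627.  -269.7  103.7   54.6    1.8] B [   3.  -304.4] -4.8
s5 wood? [283. 238.] 2010 [542.6  10.7 214.5 208.  -83.5] B [-48.5 -16.1] -90.1
s5 wood? [372. 255.] 711 [601.5 275.  202.3  84.3 -10.2] B [ 40.5 239.6] -16.8
s5 grip [372. 250.] 48 [629.2 266.2  23.3  18.5  21.5] B [ 67.  227.7] 14.9
```

```bash
sed -i 's/^YAW=.*/YAW=0.1155; O=np.array([.5889-.0020*.1152,.0323+.0020,0])  # y corrected by contact with the stop/' rob.py
python3 - <<'E'
from rob import *
g=np.array([.626,.269,0]); a=.07
go(g+[0,0,.14],a+np.pi/2); measure(get_image("top"),"now")
env.gripper_to(.05); env.move_l(g+[0,0,.020]); st("at"); env.gripper_to(0); st("squeeze1"); print(env.current_position())
env.gripper_to(.05); g[:]=env.current_position(); g[2]=0
env.move_l(g+[0,0,.09]); go(g+[0,0,.09],a); env.move_l(g+[0,0,.020]); env.gripper_to(0); st("squeeze2"); print(env.current_position())
env.move_l(g+[0,0,.12]); st("lift")
go(B(-80,-95,150),YAW); st("over")
T=snap("top","t6");S=snap("scene","s6")
a=cv2.cvtColor(S["img"],cv2.COLOR_RGB2BGR)[165:290,170:430]
cv2.imwrite("pics/c6.png",cv2.resize(a,None,fx=3,fy=3,interpolation=cv2.INTER_CUBIC))
E
```

```text
now green [273. 182.] 468 [ 5.389e+02 -4.000e-01  9.720e+01  4.760e+01  5.600e+00] B [-53.4 -28.7] -1.0
now white? [360. 154.] 552 [ 626.6 -271.9   99.4   56.     2.3] B [   2.4 -308.5] -4.3
now white? [268. 166.] 555 [550.2  10.8 195.  125.7 -83.2] B [-40.9 -18.9] -89.8
now wood? [270. 188.] 2990 [541.3   7.4 219.6 207.9 -83.1] B [-50.2 -21.3] -89.7
now grip [266. 164.] 41 [595.4  20.7  23.8  22.3 -74.4] B [  5.1 -14.3] -81.0
now grip [245. 167.] 91 [588.   83.9  46.9  19.7 -84. ] B [ 5.1 49.3] -90.6
at t41.2 B [ 65.  228.9  21. ] F [-0.1  0.6  1.6] w0.0500
squeeze1 t41.8 B [ 64.4 229.2  20.6] F [-0.4  1.4  3.8] w0.0217
[0.6262475  0.26937835 0.0205525 ]
squeeze2 t45.7 B [ 64.5 228.9  20.7] F [-1.   0.3  3.3] w0.0216
[0.62634994 0.26906727 0.02065356]
lift t46.5 B [ 63.1 228.7 118.5] F [-0.5  0.3 -4.1] w0.0219
over t47.8 B [-79.4 -94.4 149.9] F [-0.3  0.  -4. ] w0.0223
```

View pics/c6.png

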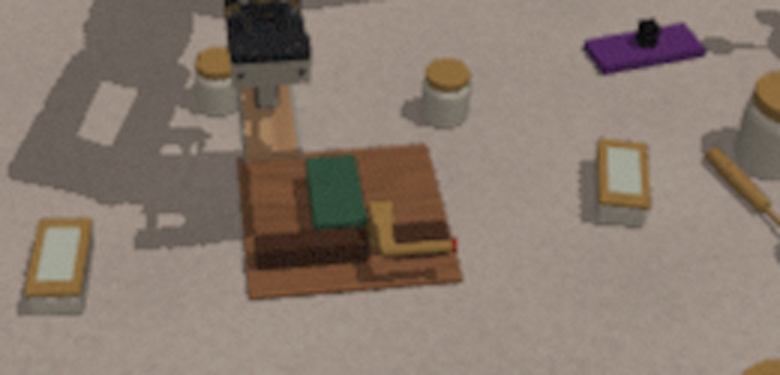

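The edge is held above the board at (270,125), and everything else is unchanged. Lowering it with a gap, then closing up to the tin in small steps.

```bash
python3 - <<'E'
from rob import *
def step(x,y,z):
    env.move_l(B(x,y,z),rate=.02); env.dwell(.15); f=env.current_force(); c,s=np.cos(YAW),np.sin(YAW)
    print((x,y,z),toB(env.current_position()).round(1),"Fb",round(c*f[0]+s*f[1],1),round(-s*f[0]+c*f[1],1),round(f[2],1)); return -s*f[0]+c*f[1]
env.move_l(B(-80,-88,45)); 
for y in (-88,-86,-84.5,-83.5,-83,-82.6,-82.2,-81.8,-81.4):
    if step(-80,y,31)<-2: break
for z in (30,29.2,28.4,27.8):
    step(-80,y,z)
    if env.current_force()[2]>-0.5: break
env.gripper_to(.04); env.dwell(.3); st("open"); p=toB(env.current_position())
env.move_l(B(p[0],p[1],160)); go(B(-160,230,250),YAW)
T=snap("top","t7");S=snap("scene","s7"); np.savez("t7.npz",**T);np.savez("s7.npz",**S)
for d,n in((T,"T"),(S,"S")): measure(d,n)
a=cv2.cvtColor(S["img"],cv2.COLOR_RGB2BGR)[195:275,230:350]; b=cv2.cvtColor(T["img"],cv2.COLOR_RGB2BGR)[145:225,225:315]
a=cv2.resize(a,(400,400),interpolation=cv2.INTER_CUBIC); b=cv2.resize(b,(400,400),interpolation=cv2.INTER_CUBIC)
cv2.imwrite("pics/c7.png",np.hstack([a,b]))
E
```

```text
(-80, -88, 31) [-79.9 -88.1  31.1] Fb 0.3 0.4 -3.2
(-80, -86, 31) [-80. -86.  31.] Fb 0.8 -0.5 -4.0
(-80, -84.5, 31) [-80.  -84.5  31. ] Fb 0.5 -0.2 -4.7
(-80, -83.5, 31) [-80.  -83.5  31. ] Fb 0.1 1.0 -4.2
(-80, -83, 31) [-80. -83.  31.] Fb -0.2 -0.5 -4.0
(-80, -82.6, 31) [-80.  -82.6  31. ] Fb 0.4 0.5 -4.2
(-80, -82.2, 31) [-80.  -82.3  31. ] Fb 0.3 -1.0 -4.5
(-80, -81.8, 31) [-80.  -82.2  31.1] Fb -1.0 -4.2 -3.6
(-80, -81.8, 30) [-79.7 -82.1  30.1] Fb 0.2 -5.3 -4.1
(-80, -81.8, 29.2) [-79.6 -82.1  29.4] Fb -0.4 -5.1 -1.9
(-80, -81.8, 28.4) [-79.5 -82.1  28.7] Fb -0.6 -4.7 -0.9
(-80, -81.8, 27.8) [-79.5 -82.2  28.6] Fb -1.2 -6.2 3.0
open t55.0 B [-80.  -81.8  27.8] F [ 0.  -0.2 -0.3] w0.0400
T green [273. 182.] 492 [538.7  -0.9  98.8  47.8   6.3] B [-53.7 -29.2] -0.3
T white? [360. 154.] 551 [ 626.  -271.5  101.6   55.1    1.8] B [   1.8 -308.1] -4.8
T white? [268. 166.] 538 [550.3  11.1 195.1 124.8 -83.3] B [-40.8 -18.6] -89.9
T wood? [268. 192.] 2749 [536.8  11.2 230.2 202.9 -85.5] B [-54.2 -17. ] -92.1
T grip [292. 188.] 35 [518.5 -57.2  18.3  15.3   1.9] B [-80.2 -82.8] -4.7
S green [281. 229.] 370 [ 5.43e+02 -5.00e-01  9.91e+01  4.95e+01  6.00e+00] B [-49.4 -29.3] -0.6
S white? [378. 223.] 393 [500.9 309.4 105.1  53.5  -8.1] B [-55.5 283.4] -14.7
S white? [276. 242.] 391 [558.3 -27.  126.5 119.8   9.2] B [-37.2 -57.4] 2.6
S white? [190. 250.] 502 [ 627.6 -269.8  103.6   53.5    2.1] B [   3.6 -306.6] -4.5
S wood? [284. 238.] 1975 [542.4  10.9 214.  207.5 -83.6] B [-48.7 -17.9] -90.2
S grip [263. 223.] 46 [523.7 -58.   20.3  17.1  12.1] B [-75.2 -84.2] 5.5
```

View pics/c7.png

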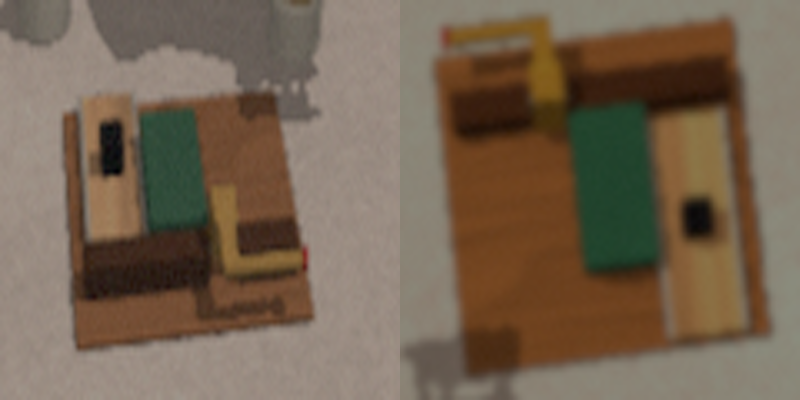

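The edge is flush along the green tin's open side with no tin shift. Contact came at y -82.2, as predicted. Next are the white tins.

```bash
cat >> rob.py <<'E'
def stack(c,a,zc):
    "take tin at world c=(x,y), long-axis yaw a; set with underside at zc mm"
    g=np.array([*c,0.])
    go(g+[0,0,.16],a+np.pi/2); env.gripper_to(.078); env.move_l(g+[0,0,.008]); env.gripper_to(0); st("grip")
    env.move_l(g+[0,0,.2]); st("lift")
    go(B(-50.5,-27,zc+90),YAW+np.pi/2); env.move_l(B(-50.5,-27,zc+14),rate=.08); env.dwell(.2)
    z=zc+11
    while z>zc+4:
        env.move_l(B(-50.5,-27,z),rate=.02); env.dwell(.1); f=env.current_force()[2]
        if f>0: break
        z-=.7
    st("set"); env.gripper_to(.07); env.dwell(.2); st("open")
    env.move_l(B(-50.5,-27,zc+110),rate=.1)
E
python3 - <<'E'
from rob import *
stack((.627,-.270),.033,46)
go(B(-200,-150,280),YAW+np.pi/2); st("away")
T=snap("top","t8");S=snap("scene","s8"); np.savez("t8.npz",**T);np.savez("s8.npz",**S)
def lid(d,n):
    Z=depthpts(d,uvs(np.ones(d["range_z"].shape))).reshape(420,560,3)
    for lo,hi in((.07,.1),(.11,.14)):
        m=(d["range_z"]>0)&(Z[...,2]>lo)&(Z[...,2]<hi)&(abs(Z[...,0]-.54)<.09)&(abs(Z[...,1])<.06)
        if m.sum()>80: r=rect(Z[m]);print(n,lo,m.sum(),r,toB([r[0]/1e3,r[1]/1e3,0])[:2].round(1))
for d,n in((T,"T"),(S,"S")): measure(d,n); lid(d,n)
a=cv2.cvtColor(S["img"],cv2.COLOR_RGB2BGR)[165:275,230:400]; b=cv2.cvtColor(T["img"],cv2.COLOR_RGB2BGR)[145:225,225:315]
a=cv2.resize(a,(500,324),interpolation=cv2.INTER_CUBIC); b=cv2.resize(b,(300,324),interpolation=cv2.INTER_CUBIC)
cv2.imwrite("pics/c8.png",np.hstack([a,b]))
E
```

```text
grip t61.9 B [   3.2 -306.9    8.5] F [-1.   0.7  2.8] w0.0537
lift t63.4 B [   2.5 -306.3  198.6] F [ 0.5  0.5 -3.7] w0.0535
set t67.6 B [-50.4 -27.1  54.4] F [-0.5 -3.6  2. ] w0.0539
open t68.3 B [-50.5 -27.   54.2] F [-1.5 -0.2  0.5] w0.0702
away t70.4 B [-199.8 -149.6  279.3] F [ 0.3  0.1 -0.4] w0.0703
T white? [283. 161.] 222 [604.8 -24.  113.3  26.2 -83.7] B [  9.3 -59.8] -90.3
T white? [173. 195.] 544 [502.1 307.6 101.1  52.8  -9.3] B [-54.5 281.5] -15.9
T wood? [266. 187.] 2687 [539.9  12.3 219.5 210.6 -83.3] B [-51.  -16.2] -89.9
T grip [291. 188.] 37 [517.9 -57.3  19.1  15.4  -2.1] B [-80.9 -82.8] -8.7
T 0.07 628 [557.1  10.1 138.7  72.4  11.9] [-34.1 -20.4]
S white? [378. 223.] 391 [504.  309.3 103.9  54.1  -8.4] B [-52.4 282.9] -15.0
S white? [277. 243.] 409 [585.3 -21.6 119.9  68.5 -83.7] B [ -9.8 -55.1] -90.3
S wood? [275. 244.] 1387 [541.7  10.6 214.2 208.8 -83.3] B [-49.4 -18.1] -89.9
S wood? [305. 225.] 556 [496.1  73.8 130.3  78.3   6.8] B [-87.4  49.9] 0.2
S grip [263. 223.] 50 [525.6 -56.7  18.6  17.6  12.8] B [-73.1 -83.1] 6.2
S 0.07 480 [561.7   7.7 146.9  70.6  18.3] [-29.9 -23.3]
```

View pics/c8.png

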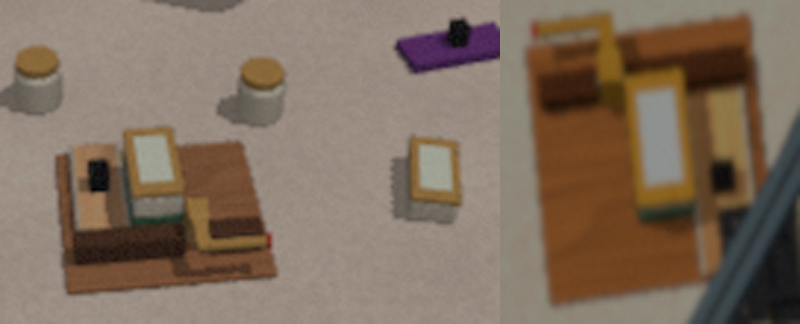

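The first white tin sits squarely on the green one at (155,175), and the stop is up. Next is the second, at world (503, 310) mm.

```bash
python3 - <<'E'
from rob import *
stack((.503,.310),-.15,84)
go(B(-150,230,280),YAW+np.pi/2); env.dwell(.5); st("away")
T=snap("top","t9");S=snap("scene","s9")
def lid(d,n):
    Z=depthpts(d,uvs(np.ones(d["range_z"].shape))).reshape(420,560,3)
    for lo,hi in((.112,.14),):
        m=(d["range_z"]>0)&(Z[...,2]>lo)&(Z[...,2]<hi)&(abs(Z[...,0]-.54)<.09)&(abs(Z[...,1])<.06)
        if m.sum()>80: r=rect(Z[m]);print(n,lo,m.sum(),r,toB([r[0]/1e3,r[1]/1e3,0])[:2].round(1),round(r[4]-6.6,1))
for d,n in((T,"T"),(S,"S")): measure(d,n); lid(d,n)
a=cv2.cvtColor(S["img"],cv2.COLOR_RGB2BGR)[165:275,230:400]; b=cv2.cvtColor(T["img"],cv2.COLOR_RGB2BGR)[145:225,225:315]
a=cv2.resize(a,(500,324),interpolation=cv2.INTER_CUBIC); b=cv2.resize(b,(300,324),interpolation=cv2.INTER_CUBIC)
cv2.imwrite("pics/c9.png",np.hstack([a,b]))
E
```

```text
grip t74.3 B [-53.1 283.7   8.5] F [-0.5 -1.1  4. ] w0.0535
lift t75.8 B [-54.  283.6 198.8] F [-0.3 -0.  -4. ] w0.0539
set t80.4 B [-50.3 -27.1  92.4] F [-2.2  0.9  4.7] w0.0537
open t81.1 B [-50.5 -27.   91.5] F [-0.2 -0.8 -1.1] w0.0704
away t83.9 B [-149.9  229.7  279.9] F [-1.  -0.2  0.3] w0.0698
T wood? [270. 188.] 3028 [537.5   5.8 222.9 216.  -83.8] B [-54.1 -22.4] -90.4
T grip [291. 188.] 40 [517.7 -57.3  20.   15.3  -0. ] B [-81.1 -82.8] -6.6
T 0.112 620 [541.3   0.6 101.6  53.6   6.8] [-50.9 -28. ] 0.2
S white? [276. 244.] 402 [602.4 -19.8 120.1  37.2 -82.3] B [  7.4 -55.3] -88.9
S wood? [275. 244.] 1364 [543.1  10.7 214.1 208.  -83.3] B [-48.  -18.2] -89.9
S wood? [305. 225.] 525 [493.5  73.3 122.1  77.8   6.6] B [-90.   49.7] -0.0
S grip [263. 224.] 53 [523.9 -57.6  19.1  18.7 -89.3] B [-74.9 -83.8] -95.9
S 0.112 437 [542.7   1.8 103.6  54.2   6.4] [-49.4 -27. ] -0.2
```

View pics/c9.png

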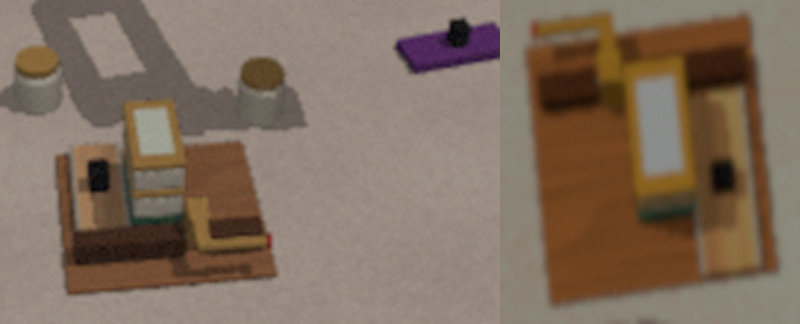

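View pics/s9.png

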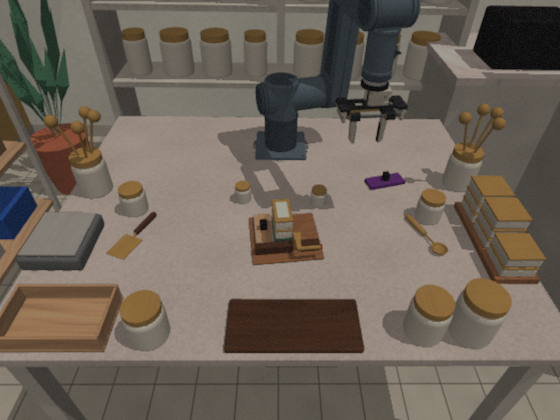

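The column is square (crop (155,165)), the edge is still flush and the stop is up. No other white tins are on the counter, and the jars are where they were. Handing in.

```bash
python3 - <<'E'
from rob import *
print(job_done()); st()
E
```

```text
the job is handed in; nothing more can be done
None
the job is handed in; nothing more can be done
```

I handed the job in at about 84 s of the 210 s allowed, with every step carried out in the order given. The system reports no verdict. I flipped the stop down, set the green tin against fence and stop by contact, flipped the stop back up, laid the straightedge along the open side, and stacked both white tins. Only two were present.

Last checks from both cameras:
- **Top white tin:** board x about -50 mm, y about -27.5 mm, within 0.2° of the board. The gauged place is (-50, -27).
- **Lower white tin:** judged square by eye only. The measurement of its lid was spoiled by the stop showing in the same region.
- **Straightedge:** its grip read about (-78, -83) mm, unmoved since placing. It touched the green tin at y -82.2 mm; -82 would be exactly flush.
- **Stop, jars and utensils:** by eye, the stop is up and the jars and utensils are where they started.

Some readings failed or disagreed:
- **Green tin contacts:** the first ones were false (drag on the board), so I redid them with the tin lifted clear.
- **Camera offset:** the two cameras differ by about 5 mm in x for low objects, so I averaged them. The y value was corrected 2 mm from the contact with the stop.
- **Depth dropouts:** these spoiled one set of measurements, which I redid on valid pixels only.

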